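# Nest the round canapé cutters and lock the hood over them

## Robot

A 6-joint arm with a two-finger parallel gripper is mounted at the origin on a cart in front of the work surface, level with it; the furniture and walls round the work are solid. World frame = base frame: x ahead of the robot, y to its left, z up, the work surface at z = 0. Lengths are in m, angles in rad, forces in N, time in s.
With the tool pointing down it reaches from about 0.35 to 0.975 m from the base axis. Payload 4.9 kg.
Tool frame: the origin (TCP) lies at the centre of the arm's flange, where the gripper is bolted on; the fingertips stand 173 mm ahead of it and the grasp point (between the pads) lies 155 mm ahead of it; z points along the fingers, y is the line along which they close (so a half turn about z gives the same grasp; the last joint's range is limited). The gripper opens to 85 mm and grips with 20 to 120 N. Pads are 22 mm wide; open, the fingers measure 114 mm over their backs; the gripper's body (76 mm by 85 mm) begins 54 mm behind the grasp point. The pads swing forward as they close: fully open they stand 13 mm farther back than shut.
Start: joints at [1.047, 0.053, 1.613, -0, 1.476, -0.119], TCP at [0.246, 0.574, 0.405] pointing down, gripper open.
Joint ranges: [-3.01, 3.01], [-1.01, 2.22], [0.06, 2.58], [-1.02, 4.17], [0.09, 2.62], [-3.14, 3.14]. Speed limits (rad/s): [2.57, 2.57, 3.14, 3.14, 3.14, 3.14].

## Interface

Orientations are given as [roll, pitch, yaw] about the fixed x, y, z axes, in that order (R = Rz(yaw) Ry(pitch) Rx(roll)).
In Python, from cell import * gives the robot as it stands.
- The arm moves only by the shell command python3 -m pendant 'ROWS' [OPENING] [FORCE]. ROWS is JSON, one flat list of numbers, 4 for each row, row after row: the shift along the tool's x, y, z normalised to -1 to 1, where 1 is 0.025 m, then the turn about the tool's z normalised to -1 to 1, where 1 is 5 degrees. In form: [x, y, z, turn, x, y, z, turn, ...]. A call has exactly 10 rows; each row shifts and turns the commanded pose from where the row before left it, along the tool's axes as they then stand; what a row does not reach is not made up. A row lasts 1/12 s, in which the tool goes at most 41.7 mm and 7.16 degrees, less where a joint would pass 70% of its speed; a pose out of reach is approached as far as the arm can. A call with a number of a shift or a turn outside -1 to 1 is refused whole. A call with a gripper value outside its range is refused whole. OPENING is the opening, from 0 (shut) to 1 (fully open), set as the call begins (- or left out, the last holds). The fingers move at their own pace and stop on an object; FORCE is the grip in N (left out, the last holds). Time passes only in rows, so rows that do not move let the fingers close, or fill a call up. It gives the time, the measured TCP pose, the force, the opening and the grip force at its end, in the units of the state.
- get_obs(): the state, without advancing time (a new reading comes with each control period).
- grab_frame(name): name is "scene" or "top" or "wrist"; returns the picture (480x640x3 uint8, red, green, blue); there is no depth.
- camera_model(name): a dict with "fov_y" (degrees; the focal length in pixels is half the picture's height over the tangent of half this angle, whatever the lens; pixels are square), "cx", "cy" (the principal point, pixels), "world_to_cam" (4x4, takes a point from world to camera coordinates). Camera axes: x right, y down, z forward; pixel columns grow to the right and rows downward; lengths in m; the calibration is good to about 2 mm. A picture is of the moment at which its call begins: read the wrist's pose just before it. camera_model takes no time and is no camera call; for the wrist camera it gives the pose at the moment of the call.
- sign_off(): hands the job in; it is judged then, once.
The state is a dict: "t": time; "qpos": joint angles; "joint_velocities": joint speeds; "joint_efforts": joint torques, N m; "ee_pos": TCP position; "tcp_rot": TCP orientation; "force": force on the tool from outside, world axes, zero at the start; "torque": the same for the moment, N m; "finger_gap": finger opening in m; "gripper_force": force on a finger pad.
Only numpy, scipy, OpenCV 4.12 (cv2) and the standard library are available. Lean on these libraries where they do the work, as an engineer would, in place of code of your own. Each camera call takes 0.05 s, during which the arm holds its last target. There are 200 camera calls.

## Task

Put the round canapé cutters away: stand the three plain round ones upright on the middle of the white storage base, one inside the other, starting with the smallest and working outward. Then lower the white hood over them onto the base and turn it clockwise, seen from above, until it locks, and let go. The square and the flower-shaped cutter, the label roll and the marker pen stay where they are.

Things in the scene. Friction and masses are not known exactly. Their poses are not given: they have to be found in the camera images.
- cutter_small: Smallest plain round canapé cutter: an open stainless tube with thin walls, standing upright, 28 mm outside and 24 mm inside diameter, 40 mm tall. Origin: centre of its lower edge, z up
- cutter_medium: Middle plain round canapé cutter: an open stainless tube with thin walls, standing upright, 48 mm outside and 44 mm inside diameter, 40 mm tall. Origin: centre of its lower edge, z up
- cutter_large: Largest plain round canapé cutter: an open stainless tube with thin walls, standing upright, 68 mm outside and 64 mm inside diameter, 40 mm tall. Origin: centre of its lower edge, z up
- storage_base: White plastic storage base, fixed. Origin: centre of its underside. Foot disc 136 mm wide, top at z 6 mm, with two ears to 84 mm out along +x and -x. On it a round boss (100 mm, 92 at its top) with guide circles; its flat top at z 18 mm carries the cutters. Two lugs on the boss's +x and -x sides, 36 deg wide, 56 mm radius, z 12 to 17 mm, each with an end stop: the hood locks under them
- hood: White round hood, open below, 127 mm over its lip, 84 mm tall, inside 118 wide and 74 high, under 0.2 kg, stands on the worktop. Origin: centre of its lower edge; x along the grip bar. Two lugs inside the lip on its +x and -x sides, 30 deg wide, in to 53 mm radius, 4 mm thick, pass between the base's lugs with 3 mm play; then the lip rests on the foot disc. Same after a half turn
- hood_grip (a point): Top of the grey grip bar on the hood, 111 mm above the hood's lower edge; bar 52 mm long (x), 14 thick (y), 27 tall. The hood goes down only with the bar 40 to 130 degrees anticlockwise (from above) of the line of the base's ears, best 60; then it turns freely clockwise to the end stop: locked, bar in line with the ears. No pressing needed
- cutter_square: Square stainless cutter, open tube 46 x 46 mm, 40 mm tall; not part of the set, stays where it is. Origin: centre of its lower edge
- cutter_flower: Six-petalled flower-shaped stainless cutter, open tube, 56 mm across, 40 mm tall; not part of the set, stays where it is. Origin: centre of its lower edge
- label_roll: Roll of white labels standing on end, 61 mm diameter, 40 mm tall, stays where it is. Origin: centre of its underside
- marker_pen: Marker pen lying flat, 135 mm long along its own y, 17 mm thick, stays where it is. Origin: under its middle
There are look-alikes about, which are no part of the job. Leave any pink or purple look-alike of the cutter_small alone.

How it is judged:
By the outcome, as a careful person would: the job done as asked, in the order asked, and still so for the second after the job is handed in, with the robot touching nothing.
It also fails if it takes over 96 s, if anything falls off the work surface, if the arm or the gripper's body presses on something with over 40 N, if the wrist force passes 120 N, or if a joint passes its speed limit or range.

## Working session

There is one attempt and no reset: what is moved stays moved. The work goes in short steps, Python scripts to look and compute and a shell command to move; the robot and the scene stay as the last step left them, time stands still between calls to the robot, and variables do not carry over. Pictures are saved under pics/ and viewed, at most 14 in all, crops included, and the job is handed in when it is done.

```bash
ls; mkdir -p pics
python3 - <<'E'
from cell import *
import cv2
o=get_obs();print(o['t'],o['ee_pos'],o['tcp_rot'],o['finger_gap'])
for n in ('scene','top'):
    cv2.imwrite(f'pics/{n}0.png',grab_frame(n)[:,:,::-1]); m=camera_model(n); print(n,m)
E
```

```text
pics
0.0 [0.24599495 0.57426186 0.40344362] [-3.13953287e+00 -2.94901402e-04  2.73681743e+00] 0.08505251741864697
scene {'fov_y': 44.013272069708684, 'cx': 324.83192012613756, 'cy': 233.10784075231044, 'world_to_cam': array([[-0.64491933, -0.76415657,  0.01199156,  0.34102459],
       [-0.32933649,  0.26372015, -0.90663618,  0.27209113],
       [ 0.68964957, -0.58865645, -0.42174287,  0.63687418],
       [ 0.        ,  0.        ,  0.        ,  1.        ]])}
top {'fov_y': 57.24328561104177, 'cx': 320.5302461363102, 'cy': 234.73739242785368, 'world_to_cam': array([[-0.0278696 , -0.99934828, -0.02294119,  0.02606653],
       [-0.98986154,  0.03078811, -0.13865863,  0.54036007],
       [ 0.13927457,  0.01884424, -0.99007449,  0.87828041],
       [ 0.        ,  0.        ,  0.        ,  1.        ]])}
```

View pics/scene0.png

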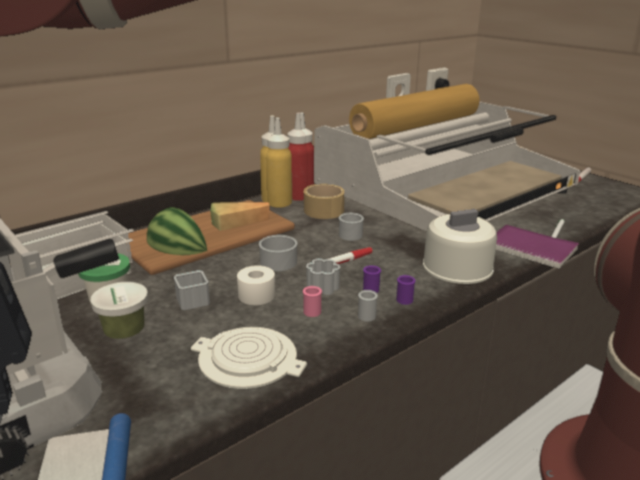

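View pics/top0.png

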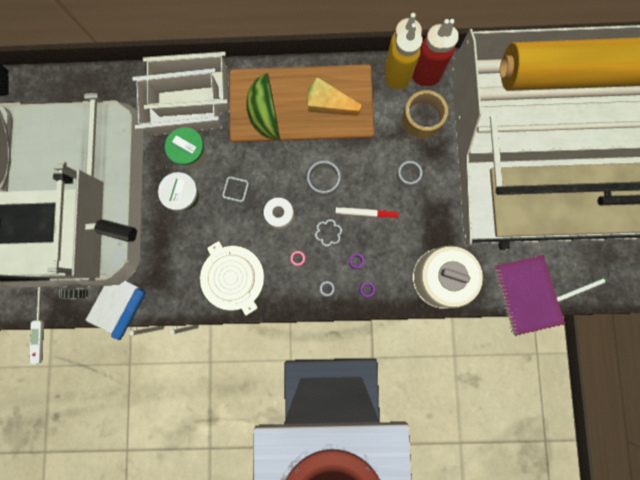

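Scene shows: candidates for the small cutter in the top picture are steel ring (327,288), pink (298,258), purple (357,261) and (367,289). I choose the steel one. Medium is at (410,172), large (323,177), hood (448,277) and base (232,278) with ears at (214,247) and (248,308).

```bash
cat > h.py <<'E'
from cell import *
import numpy as np, cv2
from scipy.optimize import minimize
def proj(m,P):
    P=np.atleast_2d(P); c=P@m['world_to_cam'][:3,:3].T+m['world_to_cam'][:3,3]
    f=240/np.tan(np.radians(m['fov_y'])/2)
    return np.c_[m['cx']+f*c[:,0]/c[:,2], m['cy']+f*c[:,1]/c[:,2]]
def unproj(m,u,v,z):
    f=240/np.tan(np.radians(m['fov_y'])/2); W=m['world_to_cam']; R=W[:3,:3]
    C=-R.T@W[:3,3]; d=R.T@np.array([(u-m['cx'])/f,(v-m['cy'])/f,1]); s=(z-C[2])/d[2]
    return (C+s*d)[:2]
def circ(x,y,z,r,n=90):
    a=np.linspace(0,2*np.pi,n,endpoint=False); return np.c_[x+r*np.cos(a),y+r*np.sin(a),z+0*a]
def fitring(img,m,x,y,z,r,rng=.008):
    "centre of bright rim of radius r at height z, from guess; grid + Nelder-Mead"
    g=cv2.GaussianBlur(img,(0,0),.7).astype(np.float32).sum(2)
    def s(p):
        q=proj(m,circ(p[0],p[1],z,r)).astype(np.float32)
        return -cv2.remap(g,q[None,:,0],q[None,:,1],cv2.INTER_LINEAR).mean()
    G=[(s((x+a,y+b)),x+a,y+b) for a in np.arange(-rng,rng+.001,.001) for b in np.arange(-rng,rng+.001,.001)]
    b=min(G); return minimize(s,b[1:],method='Nelder-Mead',options=dict(initial_simplex=[b[1:],(b[1]+.001,b[2]),(b[1],b[2]+.001)])).x
E
python3 - <<'E'
from h import *
m=camera_model('top'); im=cv2.imread('pics/top0.png'); big=cv2.resize(im,None,fx=4,fy=4,interpolation=cv2.INTER_CUBIC)
def draw(P,c): 
    q=((proj(m,P)+.5)*4-.5); cv2.polylines(big,[np.round(q).astype(int)],True,c,1)
T={}
for n,u,v,r in (('small',327,288,.013),('medium',410,172,.023),('large',323,177,.033)):
    g=unproj(m,u,v,.04); p=fitring(im,m,*g,.04,r); T[n]=p; print(n,g.round(4),p.round(4)); draw(circ(*p,.04,r+.001),(0,255,0)); draw(circ(*p,.0,r+.001),(0,0,255))
for n,u,v,z in (('base',232,278,.018),('earA',214,247,.006),('earB',248,308,.006),('hoodtop',455,274,.111),('square',235,189,.04),('flower',329,233,.04),('roll',278,212,.04),('pinkL',298,258,.04),('purpA',357,261,.04),('purpB',367,289,.04),('pen1',337,211,.015),('pen2',398,215,.015)): print(n,unproj(m,u,v,z).round(4))
b=unproj(m,232,278,.018); draw(circ(*b,.018,.046),(255,0,0)); draw(circ(*b,0.006,.068),(255,0,0))
h=unproj(m,455,274,.111); draw(circ(*h,.001,.0635),(255,0,0));draw(circ(*h,.084,.055),(255,0,0))
def c(u,v): return cv2.resize(big[4*v-150:4*v+150,4*u-200:4*u+200],(400,300))
cv2.imwrite('pics/crop1.png',np.vstack([np.hstack([c(327,288),c(232,278)]),np.hstack([c(323,177),c(448,277)])]))
cv2.imwrite('pics/med.png',c(410,172))
E
```

```text
small [ 4.303e-01 -1.000e-04] [0.43   0.0007]
medium [ 0.6684 -0.1825] [ 0.6686 -0.1823]
large [0.6638 0.0014] [6.655e-01 6.000e-04]
base [0.4574 0.1998]
earA [0.5258 0.2416]
earB [0.3937 0.1685]
hoodtop [ 0.4483 -0.2418]
square [0.6441 0.1886]
flower [ 0.5437 -0.0076]
roll [0.5915 0.098 ]
pinkL [0.4935 0.058 ]
purpA [ 0.4837 -0.0634]
purpB [ 0.426  -0.0815]
pen1 [ 0.5945 -0.0263]
pen2 [ 0.5816 -0.1564]
```

View pics/crop1.png

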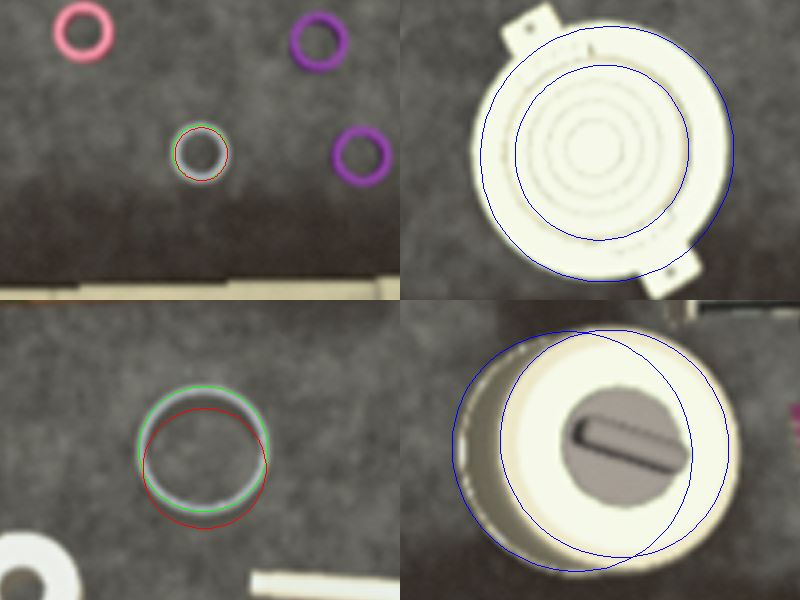

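Overlay confirms the steel ring (plain, 28 mm) as cutter_small. The large one fits as well. The base centre is best taken from its ear holes, (214.5,247.5) and (249.5,308.2). The hood lip is left for a wrist close-up.

```bash
python3 - <<'E'
from h import *
from scipy.optimize import least_squares
m=camera_model('top'); s=camera_model('scene'); w=camera_model('wrist')
def tri(a,b):
    r=least_squares(lambda p:np.r_[proj(m,p)[0]-a,proj(s,p)[0]-b],[.5,.3,.1]); return r.x.round(3),r.cost
print('handle tip',tri((133,233),(115,247)))
print('hood bar', tri((455,274),(463,215)))
print('bowl',tri((425,113),(324,193)))
A=unproj(m,214.5,247.5,.006);B=unproj(m,249.5,308.2,.006);print('base',(A+B)/2,np.degrees(np.arctan2(*(A-B)[::-1])),np.linalg.norm(A-B))
o=get_obs(); from scipy.spatial.transform import Rotation as Ro
R=Ro.from_euler('xyz',o['tcp_rot']).as_matrix(); W=w['world_to_cam']; C=-W[:3,:3].T@W[:3,3]
print('cam in tool',R.T@(C-o['ee_pos']), R.T@W[:3,:3].T, w['fov_y'])
a=unproj(m,448+(583-600)/4,277+(425-450)/4,.111);b=unproj(m,448+(687-600)/4,277+(458-450)/4,.111);print('bar',a,b,np.degrees(np.arctan2(*(a-b)[::-1])))
E
cat >> h.py <<'E'
def go(x,y,z,yaw=None):
    "delta from now to grasp-point target, tool units (z: grasp point 155 mm ahead); turn first, then shifts at the new yaw"
    o=get_obs(); p=o['ee_pos']; y0=o['tcp_rot'][2]; t=0
    if yaw is not None: t=-(np.radians(yaw)-y0); t=(t+np.pi)%(2*np.pi)-np.pi
    ya=y0-t; d=np.array([x-p[0],y-p[1]])
    dx=d@[np.cos(ya),np.sin(ya)]; dy=d@[np.sin(ya),-np.cos(ya)]; dz=-(z+.155-p[2])
    print('now',p.round(4),'yaw',np.degrees(y0).round(2),'| shift units x %.2f y %.2f z %.2f turn %.2f'%(dx/.025,dy/.025,dz/.025,np.degrees(t)/5), 't %.2f gap %.4f F %s'%(o['t'],o['finger_gap'],o['force'].round(1)))
E
python3 -c "
from h import *
go(.40,.16,.22,90)"
```

```text
handle tip (array([0.533, 0.337, 0.186]), np.float64(0.2656760149837118))
hood bar (array([ 0.447, -0.246,  0.101]), np.float64(1.2264633808441772))
bowl (array([ 0.796, -0.222,  0.043]), np.float64(0.09467841693965118))
base [0.45895354 0.20290026] 29.76086423224802 0.15143628490722763
cam in tool [0.07060251 0.00036001 0.03100497] [[ 5.20205429e-05 -9.61143668e-01 -2.76048631e-01]
 [ 9.99999996e-01  6.98728620e-05 -5.48356864e-05]
 [ 7.19932807e-05 -2.76048627e-01  9.61143668e-01]] 59.88732512379243
bar [ 0.45500584 -0.2211735 ] [ 0.43817754 -0.26856264] 70.44959996017558
now [0.246  0.5743 0.4036] yaw 156.81 | shift units x -16.57 y 6.16 z 1.14 turn 13.36 t 0.10 gap 0.0855 F [ 0.4 -0.2  0.2]
```

```bash
python3 -m pendant '[-0.84,-0.79,0,0,-0.84,-0.79,0,0,-0.84,-0.79,0,0,-0.84,-0.79,0,0,-0.84,-0.79,0,0,-0.84,-0.79,0,0,-0.84,-0.79,0,0,-0.84,-0.79,0,0,-0.84,-0.79,0,0,-0.84,-0.79,0,0]' 1 40
python3 -m pendant '[-0.72,0,0.25,1,-0.72,0,0.25,1,-0.72,0,0.25,1,-0.72,0,0.25,1,-0.72,0,0.25,1,-0.72,0,0.25,1,-0.72,0,0.25,1,-0.72,0,0.25,1,0,0,0,1,0,0,0,1]'
python3 - <<'E'
from h import *
o=get_obs(); w=camera_model('wrist'); im=grab_frame('wrist')[:,:,::-1]; np.save('w1.npy',w['world_to_cam']); cv2.imwrite('pics/w1.png',im)
print(np.abs(o['joint_velocities']).max()); go(.43,.0007,.10)
E
```

```text
t: 0.93
ee_pos: [0.3615, 0.3089, 0.4042]
tcp_rot: [-3.141, -0.0, 2.737]
force: [0.7, 0.2, 0.6]
finger_gap: 0.0852
gripper_force: 0.0
t: 1.77
ee_pos: [0.4686, 0.2172, 0.3534]
tcp_rot: [-3.139, 0.0, 1.858]
force: [-0.6, 0.4, -0.0]
finger_gap: 0.0854
gripper_force: 0.0
1.039025176710226
now [0.4685 0.2176 0.3537] yaw 106.34 | shift units x -7.89 y -3.92 z 3.95 turn 0.00 t 1.82 gap 0.0855 F [-0.3 -0.7  0.1]
```

View pics/w1.png

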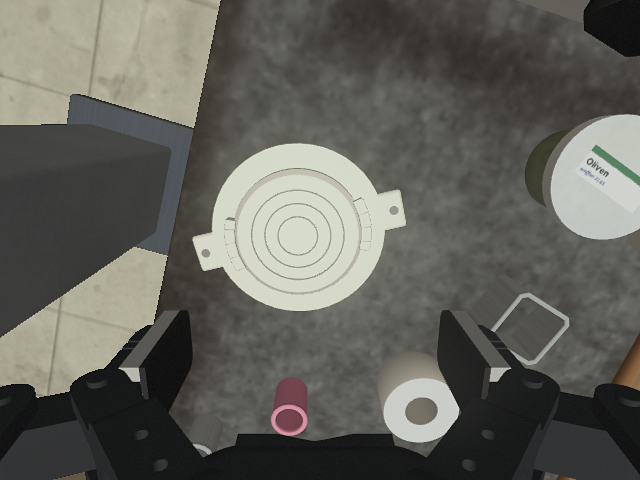

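Base seen close: guide-circle centre at (298,236), ear holes at (206,253) and (394,210). Locate it, then go to the small cutter.

```bash
python3 - <<'E'
from h import *
w=camera_model('wrist'); w['world_to_cam']=np.load('w1.npy'); im=255-cv2.imread('pics/w1.png')
A=unproj(w,394,210,.006);B=unproj(w,206,253,.006)
print('base ears',(A+B)/2,np.degrees(np.arctan2(*(A-B)[::-1])),'circ',unproj(w,298,236,.018))
g=unproj(w,298,236,.018)
for r in (.0125,.014,.015,.023,.024,.025,.033,.034,.035):
    p=fitring(im,w,*g,.018,r,.004); print(r,p.round(4))
E
python3 -m pendant '[-0.8,-0.4,0.1,0,-0.8,-0.4,0.1,0,-0.8,-0.4,0.1,0,-0.8,-0.4,0.1,0,-0.8,-0.4,0.1,0,-0.4,-0.4,0,0,0,-0.3,0,0,0,0,0,0,0,0,0,0,0,0,0,0]' 0.7
python3 - <<'E'
from h import *
w=camera_model('wrist'); im=grab_frame('wrist')[:,:,::-1]; np.save('w2.npy',w['world_to_cam']); cv2.imwrite('pics/w2.png',im)
im=cv2.imread('pics/w2.png'); p=fitring(im,w,.43,.0007,.04,.013); print('small',p, proj(w,[*p,.04]))
go(p[0],p[1],.10)
for z,c in ((.04,(0,255,0)),(0,(0,0,255))): cv2.polylines(im,[np.round(proj(w,circ(*p,z,.014))).astype(int)],True,c,1)
cv2.imwrite('pics/w2o.png',im)
E
```

```text
base ears [0.45897696 0.20231014] 29.744739888823364 circ [0.45905129 0.2021836 ]
0.0125 [0.4591 0.1995]
0.014 [0.4577 0.2017]
0.015 [0.4585 0.2023]
0.023 [0.4588 0.2   ]
0.024 [0.4582 0.2012]
0.025 [0.4585 0.2023]
0.033 [0.4596 0.2004]
0.034 [0.4583 0.2013]
0.035 [0.4584 0.2022]
t: 2.65
ee_pos: [0.4357, 0.0941, 0.3424]
tcp_rot: [3.141, -0.0, 1.866]
force: [0.0, -0.4, 0.0]
finger_gap: 0.0599
gripper_force: 0.0
small [ 4.29067773e-01 -2.82267380e-04] [[268.30660498 349.03806071]]
now [0.4357 0.0941 0.3424] yaw 106.89 | shift units x -3.53 y -1.35 z 3.50 turn 0.00 t 2.70 gap 0.0595 F [-0.5  1.1 -0.1]
```

View pics/w2o.png

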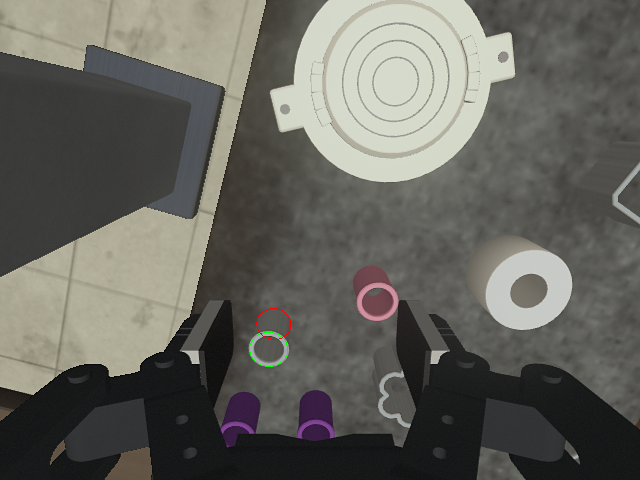

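The overlay sits on the steel ring at (268,349); the pink and purple ones are well clear of the fingers.

```bash
python3 -m pendant '[-0.88,-0.34,0.4,0,-0.88,-0.34,0.4,0,-0.88,-0.34,0.4,0,-0.88,-0.34,0.4,0,0,0,0.9,0,0,0,0.9,0,0,0,0.9,0,0,0,0.9,0,0,0,0.9,0,0,0,0.28,0]'
python3 -m pendant '[0,0,0,0,0,0,0,0,0,0,0,0,0,0,0,0,0,0,0,0,0,0,0,0,0,0,0,0,0,0,0,0,0,0,0,0,0,0,0,0]' 0 30
python3 -c "
from h import *
go(.4588,.2022,.10)"
```

```text
t: 3.53
ee_pos: [0.4271, 0.0001, 0.1794]
tcp_rot: [-3.136, -0.003, 1.865]
force: [-0.8, -0.0, -0.5]
finger_gap: 0.0596
gripper_force: 0.0
t: 4.37
ee_pos: [0.4293, -0.0008, 0.1841]
tcp_rot: [3.139, 0.001, 1.864]
force: [-0.5, 0.3, 5.5]
finger_gap: 0.0273
gripper_force: 31.3
now [ 0.4293 -0.0008  0.1841] yaw 106.8 | shift units x 7.43 y 3.48 z -2.84 turn 0.00 t 4.37 gap 0.0273 F [-0.5  0.3  5.5]
```

```bash
python3 -m pendant '[0,0,-0.87,0,0,0,-0.87,0,0,0,-0.86,0,0.83,0.39,0,0,0.83,0.39,0,0,0.83,0.39,0,0,0.83,0.39,0,0,0.83,0.39,0,0,0.83,0.39,0,0,0.83,0.39,0,0]'
python3 -m pendant '[0.81,0.37,0,0,0.81,0.38,0,0,0,0,0.3,0,0,0,0.3,0,0,0,0.3,0,0,0,0.3,0,0,0,0,0,0,0,0,0,0,0,0,0,0,0,0,0]'
python3 - <<'E'
from h import *
go(.4588,.2022,.10)
w=camera_model('wrist'); im=np.ascontiguousarray(grab_frame('wrist')[:,:,::-1]); 
for r in (.014,.024,.034): cv2.polylines(im,[np.round(proj(w,circ(.4588,.2022,.018,r))).astype(int)],True,(0,0,255),1)
cv2.imwrite('pics/w3.png',im)
E
```

```text
t: 5.2
ee_pos: [0.4516, 0.1592, 0.2475]
tcp_rot: [-3.141, 0.0, 1.864]
force: [0.6, 0.6, -0.8]
finger_gap: 0.0273
gripper_force: 30.7
t: 6.03
ee_pos: [0.4583, 0.202, 0.2181]
tcp_rot: [3.141, 0.0, 1.864]
force: [-0.5, 0.2, 0.0]
finger_gap: 0.0274
gripper_force: 30.7
now [0.4583 0.202  0.2181] yaw 106.77 | shift units x 0.00 y 0.02 z -1.47 turn 0.00 t 6.03 gap 0.0274 F [-0.5  0.2  0. ]
```

View pics/w3.png

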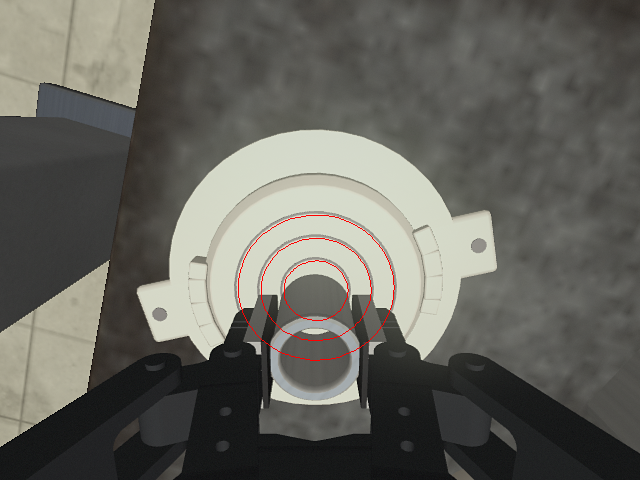

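Tube hangs upright, concentric with the guide circles. Lower, release, go up.

```bash
python3 -m pendant '[0,0,0.2,0,0,0,0.2,0,0,0,0.12,0,0,0,0.08,0,0,0,0.04,0,0,0,0,0,0,0,0,0,0,0,0,0,0,0,0,0,0,0,0,0]'
python3 -m pendant '[0,0,0,0,0,0,0,0,0,0,0,0,0,0,0,0,0,0,0,0,0,0,0,0,0,0,-0.4,0,0,0,-0.8,0,0,0,-1,0,0,0,-1,0]' 0.6
python3 -m pendant '[0,0,-1,0,0,0,-0.5,0,0,0,0,0,0,0,0,0,0,0,0,0,0,0,0,0,0,0,0,0,0,0,0,0,0,0,0,0,0,0,0,0]'
python3 - <<'E'
from h import *
w=camera_model('wrist'); im=np.ascontiguousarray(grab_frame('wrist')[:,:,::-1]); cv2.imwrite('pics/w4.png',im)
p=fitring(im,w,.4588,.2022,.058,.013); print('placed small',p)
go(.6686,-.1823,.10)
E
```

```text
t: 6.92
ee_pos: [0.4581, 0.2024, 0.2021]
tcp_rot: [-3.141, 0.0, 1.864]
force: [-2.9, -0.7, 5.9]
finger_gap: 0.0274
gripper_force: 31.2
t: 7.75
ee_pos: [0.4577, 0.2022, 0.2827]
tcp_rot: [-3.141, -0.0, 1.864]
force: [-0.0, 0.4, -0.3]
finger_gap: 0.0515
gripper_force: 0.0
t: 8.58
ee_pos: [0.458, 0.2023, 0.3187]
tcp_rot: [-3.141, -0.0, 1.864]
force: [0.5, 0.6, 0.6]
finger_gap: 0.0515
gripper_force: 0.0
placed small [0.45886965 0.19860262]
now [0.458  0.2023 0.3189] yaw 106.81 | shift units x -17.16 y 3.61 z 2.56 turn 0.00 t 8.63 gap 0.0506 F [ 0.   0.5 -0.2]
```

View pics/w4.png

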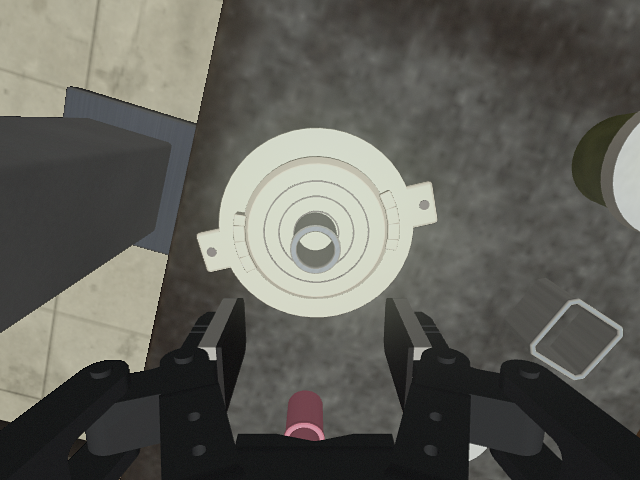

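Small stands in the inner guide circle, ring at (316,250). On to the medium one at speed.

```bash
python3 -m pendant '[-1,0.26,0,0,-1,0.26,0,0,-1,0.26,0,0,-1,0.26,0,0,-1,0.26,0,0,-1,0.26,0,0,-1,0.26,0,0,-1,0.26,0,0,-1,0.26,0,0,-1,0.26,0,0]' 0.9
python3 -m pendant '[-1,0.26,0.2,0,-1,0.26,0.2,0,-1,0.26,0.2,0,-0.7,0.23,0.2,0,0,0,0,0,0,0,0,0,0,0,0,0,0,0,0,0,0,0,0,0,0,0,0,0]'
python3 - <<'E'
from h import *
w0=camera_model('wrist');w=w0; im=np.ascontiguousarray(grab_frame('wrist')[:,:,::-1]); cv2.imwrite('pics/w5.png',im)
p=fitring(im,w,.6686,-.1823,.04,.023); print('medium',p)
go(p[0],p[1],.028)
for z,c in ((.04,(0,255,0)),(0,(0,0,255))): cv2.polylines(im,[np.round(proj(w,circ(*p,z,.024))).astype(int)],True,c,1)
cv2.imwrite('pics/w5o.png',im)
E
```

```text
t: 9.47
ee_pos: [0.5931, -0.0195, 0.3192]
tcp_rot: [3.141, -0.0, 1.864]
force: [0.8, -0.1, 0.7]
finger_gap: 0.0766
gripper_force: 0.0
t: 10.3
ee_pos: [0.6433, -0.0987, 0.2996]
tcp_rot: [3.141, 0.0, 1.865]
force: [-0.1, 0.2, -0.8]
finger_gap: 0.0768
gripper_force: 0.0
medium [ 0.66738919 -0.18306875]
now [ 0.6433 -0.0988  0.2996] yaw 106.86 | shift units x -3.51 y -0.06 z 4.66 turn 0.00 t 10.35 gap 0.0768 F [ 0.2 -0.5 -0.8]
```

View pics/w5o.png

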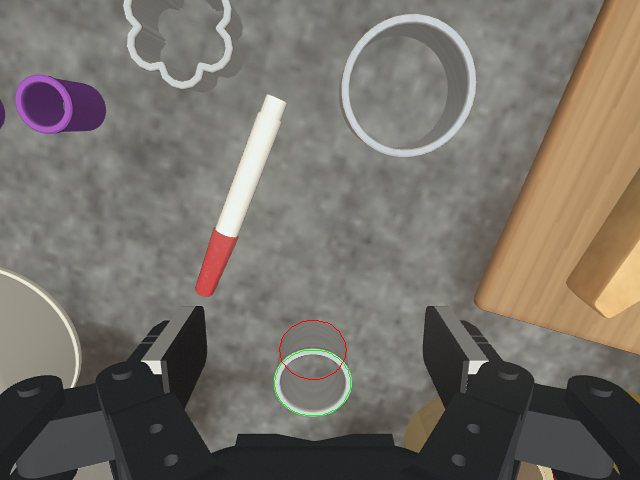

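Fit is right on the medium ring at (313,382). Fingers clear of the bowl and the hood. Large also visible at (408,85).

```bash
python3 -m pendant '[-0.88,-0.02,0.4,0,-0.88,-0.02,0.4,0,-0.88,-0.02,0.4,0,-0.87,0,0.4,0,0,0,0.7,0,0,0,0.7,0,0,0,0.7,0,0,0,0.7,0,0,0,0.3,0,0,0,0,0]'
python3 -m pendant '[0,0,0,0,0,0,0,0,0,0,0,0,0,0,0,0,0,0,0,0,0,0,0,0,0,0,0,0,0,0,0,0,0,0,0,0,0,0,0,0]' 0 30
python3 -c "
from h import *
go(.4588,.2022,.10)"
```

```text
t: 11.18
ee_pos: [0.6663, -0.1832, 0.179]
tcp_rot: [-3.138, -0.003, 1.864]
force: [-0.6, -0.0, -0.2]
finger_gap: 0.0769
gripper_force: 0.0
t: 12.02
ee_pos: [0.6683, -0.1842, 0.1838]
tcp_rot: [3.139, 0.002, 1.864]
force: [0.2, 0.1, 6.2]
finger_gap: 0.0474
gripper_force: 31.6
now [ 0.6683 -0.1842  0.1838] yaw 106.81 | shift units x 17.22 y -3.55 z -2.85 turn 0.00 t 12.02 gap 0.0474 F [0.2 0.1 6.2]
```

```bash
python3 -m pendant '[0,0,-0.8,0,0,0,-0.8,0,0,0,-0.8,0,0.9,-0.2,-0.8,0,1,-0.2,0,0,1,-0.21,0,0,1,-0.21,0,0,1,-0.21,0,0,1,-0.21,0,0,1,-0.21,0,0]'
python3 -m pendant '[1,-0.21,0,0,1,-0.21,0,0,1,-0.21,0,0,1,-0.21,0,0,1,-0.21,0,0,1,-0.21,0,0,1,-0.21,0,0,1,-0.21,0,0,1,-0.21,0,0,0.9,-0.21,0,0]'
python3 -m pendant '[0.42,0,0,0,0,0,0,0,0,0,0,0,0,0,0,0,0,0,0,0,0,0,0,0,0,0,0,0,0,0,0,0,0,0,0,0,0,0,0,0]'
python3 - <<'E'
from h import *
go(.4588,.2022,.10)
w=camera_model('wrist'); im=np.ascontiguousarray(grab_frame('wrist')[:,:,::-1]); 
for z,r in ((.018,.014),(.018,.024),(.018,.034)): cv2.polylines(im,[np.round(proj(w,circ(.4588,.2022,z,r))).astype(int)],True,(0,0,255),1)
cv2.imwrite('pics/w6.png',im); print(unproj(dict(w,world_to_cam=w['world_to_cam']),316,250,.058))
E
```

```text
t: 12.85
ee_pos: [0.5818, -0.0283, 0.2613]
tcp_rot: [-3.141, -0.0, 1.864]
force: [-0.3, 0.5, -0.5]
finger_gap: 0.0474
gripper_force: 31.1
t: 13.68
ee_pos: [0.4599, 0.1935, 0.2615]
tcp_rot: [-3.141, -0.0, 1.864]
force: [0.1, 0.7, -0.3]
finger_gap: 0.0475
gripper_force: 31.1
t: 14.52
ee_pos: [0.4581, 0.2024, 0.2617]
tcp_rot: [-3.142, 0.0, 1.864]
force: [0.4, -0.3, 0.1]
finger_gap: 0.0476
gripper_force: 31.1
now [0.4581 0.2024 0.2617] yaw 106.79 | shift units x -0.02 y 0.03 z 0.27 turn 0.00 t 14.52 gap 0.0476 F [ 0.4 -0.3  0.1]
[0.45343105 0.21940461]
```

View pics/w6.png

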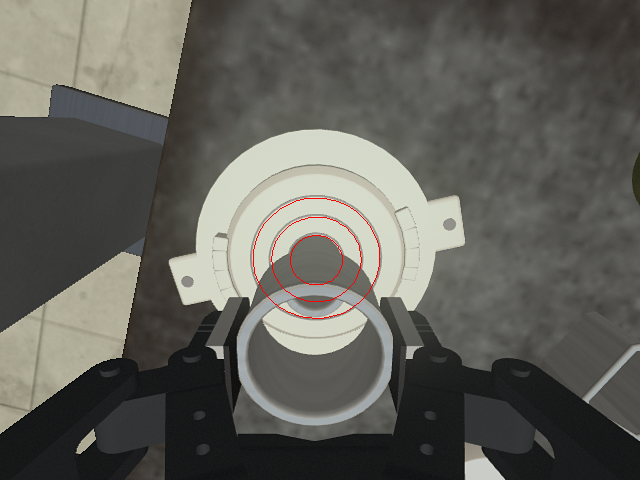

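Medium hangs centred over the small one. Lower and release.

```bash
python3 -m pendant '[0,0,0.4,0,0,0,0.4,0,0,0,0.4,0,0,0,0.4,0,0,0,0.4,0,0,0,0.2,0,0,0,0.12,0,0,0,0.06,0,0,0,0.02,0,0,0,0,0]'
python3 -m pendant '[0,0,0,0,0,0,0,0,0,0,0,0,0,0,0,0,0,0,0,0,0,0,0,0,0,0,-0.4,0,0,0,-0.8,0,0,0,-1,0,0,0,-1,0]' 0.8
python3 -c "
from h import *
go(.6655,.0006,.115)"
```

```text
t: 15.4
ee_pos: [0.4583, 0.2026, 0.202]
tcp_rot: [3.141, 0.0, 1.864]
force: [1.2, -0.9, -0.8]
finger_gap: 0.0472
gripper_force: 31.1
t: 16.23
ee_pos: [0.4577, 0.2024, 0.2827]
tcp_rot: [-3.14, -0.0, 1.864]
force: [0.2, 0.3, 0.7]
finger_gap: 0.0685
gripper_force: 0.0
now [0.4577 0.2024 0.2827] yaw 106.81 | shift units x -10.13 y 5.62 z 0.51 turn 0.00 t 16.23 gap 0.0685 F [0.2 0.3 0.7]
```

```bash
python3 -m pendant '[0,0,-0.7,0,-0.8,0.7,0,0,-0.8,0.7,0,0,-0.8,0.7,0,0,-0.8,0.7,0,0,-0.8,0.7,0,0,-0.8,0.7,0,0,-0.8,0.7,0,0,-0.8,0.7,0,0,0,0,0,0]' 1
python3 -m pendant '[0,0,0,0,0,0,0,0,0,0,0,0,0,0,0,0,0,0,0,0,0,0,0,0,0,0,0,0,0,0,0,0,0,0,0,0,0,0,0,0]'
python3 - <<'E'
from h import *
w=camera_model('wrist'); im=np.ascontiguousarray(grab_frame('wrist')[:,:,::-1]); cv2.imwrite('pics/w7.png',im)
p=fitring(im,w,.6655,.0006,.04,.033); print('large',p)
go(p[0],p[1],.028)
for z,c in ((.04,(0,255,0)),(0,(0,0,255))): cv2.polylines(im,[np.round(proj(w,circ(*p,z,.034))).astype(int)],True,c,1)
cv2.imwrite('pics/w7o.png',im)
E
```

```text
t: 17.07
ee_pos: [0.6411, 0.0873, 0.3004]
tcp_rot: [3.139, 0.002, 1.861]
force: [-0.3, -0.7, 0.4]
finger_gap: 0.0852
gripper_force: 0.0
t: 17.9
ee_pos: [0.6382, 0.0899, 0.2992]
tcp_rot: [-3.142, 0.0, 1.864]
force: [0.8, -0.6, -0.3]
finger_gap: 0.0853
gripper_force: 0.0
large [ 6.64083413e-01 -9.44544443e-05]
now [0.6383 0.0899 0.2992] yaw 106.81 | shift units x -3.74 y -0.05 z 4.65 turn 0.00 t 17.95 gap 0.0856 F [0.3 0.4 0.7]
```

View pics/w7o.png

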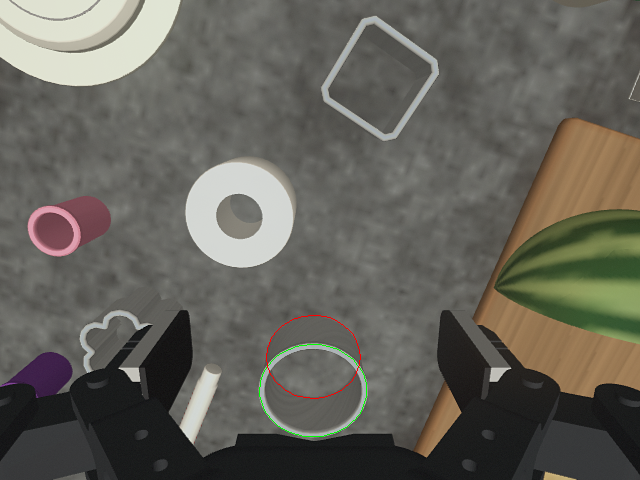

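Run:
```python
from h import *
w=camera_model('wrist')
for z in (.0,.02,.03): print(z,[unproj(w,*q,z).round(4) for q in ((563,125),(497,285),(420,445))],'pen end',unproj(w,212,368,.012).round(4))
```

```text
0.0 [array([0.7655, 0.2007]), array([0.7694, 0.0909]), array([ 0.766 , -0.0496])] pen end [ 0.5967 -0.0213]
0.02 [array([0.7544, 0.1975]), array([0.758 , 0.0958]), array([ 0.755 , -0.0342])] pen end [ 0.5967 -0.0213]
0.03 [array([0.7489, 0.1959]), array([0.7524, 0.0983]), array([ 0.7494, -0.0264])] pen end [ 0.5967 -0.0213]
```

```bash
python3 -m pendant '[-0.94,-0.02,0.4,0,-0.94,-0.02,0.4,0,-0.94,-0.01,0.4,0,-0.92,0,0.4,0,0,0,0.8,0,0,0,0.8,0,0,0,0.7,0,0,0,0.6,0,0,0,0.38,0,0,0,0,0]'
python3 -m pendant '[0,0,0,0,0,0,0,0,0,0,0,0,0,0,0,0,0,0,0,0,0,0,0,0,0,0,0,0,0,0,0,0,0,0,0,0,0,0,0,0]' 0 30
python3 -c "
from h import *
go(.4588,.2022,.10)"
```

```text
t: 18.78
ee_pos: [0.663, 0.0001, 0.1743]
tcp_rot: [-3.137, -0.002, 1.864]
force: [-0.1, -0.7, 0.1]
finger_gap: 0.0854
gripper_force: 0.0
t: 19.62
ee_pos: [0.6646, -0.0, 0.1784]
tcp_rot: [3.14, 0.001, 1.864]
force: [-0.4, 1.4, 5.7]
finger_gap: 0.0681
gripper_force: 34.3
now [ 0.6646 -0.      0.1784] yaw 106.81 | shift units x 10.12 y -5.54 z -3.07 turn 0.00 t 19.62 gap 0.0681 F [-0.4  1.4  5.7]
```

```bash
python3 -m pendant '[0,0,-0.8,0,0,0,-0.9,0,0,0,-0.9,0,0.6,-0.3,-0.8,0,0.9,-0.5,0,0,0.9,-0.5,0,0,0.9,-0.5,0,0,0.9,-0.5,0,0,0.9,-0.5,0,0,0.9,-0.5,0,0]'
python3 -m pendant '[0.9,-0.5,0,0,0.9,-0.5,0,0,0.9,-0.5,0,0,0.9,-0.5,0,0,0.5,-0.24,0,0,0,0,0,0,0,0,0,0,0,0,0,0,0,0,0,0,0,0,0,0]'
python3 - <<'E'
from h import *
go(.4583,.2023,.10)
w=camera_model('wrist'); im=np.ascontiguousarray(grab_frame('wrist')[:,:,::-1]); 
for z,r in ((.018,.034),(.058,.014),(.058,.024)): cv2.polylines(im,[np.round(proj(w,circ(.4586,.2022,z,r))).astype(int)],True,(0,0,255),1)
cv2.imwrite('pics/w8.png',im)
E
```

```text
t: 20.45
ee_pos: [0.5404, 0.1204, 0.2613]
tcp_rot: [-3.14, -0.0, 1.864]
force: [0.1, 0.6, -0.8]
finger_gap: 0.0682
gripper_force: 34.3
t: 21.28
ee_pos: [0.4593, 0.201, 0.2623]
tcp_rot: [3.141, 0.0, 1.863]
force: [-0.3, 0.4, -0.7]
finger_gap: 0.0684
gripper_force: 34.3
now [0.4593 0.201  0.2623] yaw 106.73 | shift units x 0.06 y -0.02 z 0.29 turn 0.00 t 21.28 gap 0.0684 F [-0.3  0.4 -0.7]
```

View pics/w8.png

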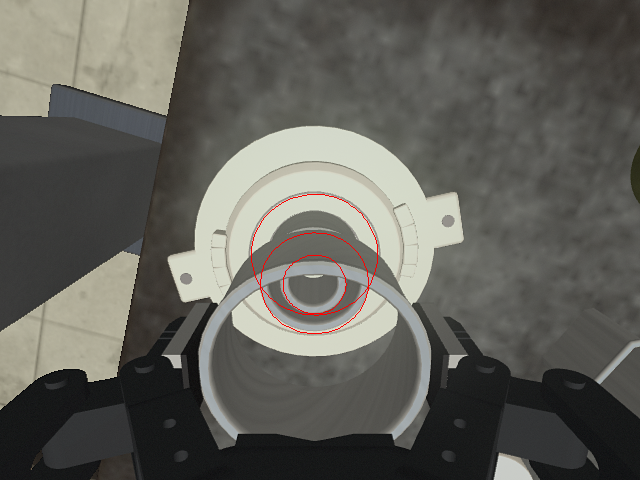

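Small and medium stand concentric under the large one. Lower and release.

```bash
python3 -m pendant '[0.06,-0.02,0.3,0,0,0,0.45,0,0,0,0.45,0,0,0,0.45,0,0,0,0.45,0,0,0,0.28,0,0,0,0.15,0,0,0,0.08,0,0,0,0.03,0,0,0,0,0]'
python3 -m pendant '[0,0,0,0,0,0,0,0,0,0,0,0,0,0,0,0,0,0,0,0,0,0,0,0,0,0,-0.3,0,0,0,-0.8,0,0,0,-1,0,0,0,-1,0]' 1
python3 -c "
from h import *
go(.447,-.245,.16,71)"
```

```text
t: 22.17
ee_pos: [0.4579, 0.203, 0.1965]
tcp_rot: [3.141, 0.0, 1.864]
force: [-0.5, -0.5, -0.9]
finger_gap: 0.0682
gripper_force: 34.3
t: 23.0
ee_pos: [0.4572, 0.2028, 0.2745]
tcp_rot: [-3.14, -0.0, 1.864]
force: [0.6, -1.0, 0.1]
finger_gap: 0.0851
gripper_force: 0.0
now [0.4572 0.2028 0.2745] yaw 106.81 | shift units x -17.07 y 5.44 z -1.62 turn 7.16 t 23.00 gap 0.0851 F [ 0.6 -1.   0.1]
```

```bash
python3 -m pendant '[0,0,-0.8,1,0,0,-0.8,1,0,0,-0.6,1,0,0,0,1,0,0,0,1,0,0,0,1,0,0,0,1,0,0,0,0.16,-0.95,0.35,0,0,-0.95,0.35,0,0]' 0.6
python3 -m pendant '[-0.95,0.36,0,0,-0.95,0.36,0,0,-0.95,0.36,0,0,-0.95,0.36,0,0,-0.95,0.36,0,0,-0.95,0.36,0,0,-0.95,0.36,0,0,-0.95,0.36,0,0,-0.95,0.36,0,0,-0.95,0.36,0,0]'
python3 -m pendant '[-0.95,0.36,0,0,-0.95,0.36,0,0,-0.7,0.36,0,0,0,0,0,0,0,0,0,0,0,0,0,0,0,0,0,0,0,0,0,0,0,0,0,0,0,0,0,0]'
python3 - <<'E'
from h import *
go(.447,-.245,.16,71)
w=camera_model('wrist'); im=np.ascontiguousarray(grab_frame('wrist')[:,:,::-1]); cv2.imwrite('pics/w9.png',im); np.save('w9.npy',w['world_to_cam'])
E
```

```text
t: 23.83
ee_pos: [0.4585, 0.1524, 0.3291]
tcp_rot: [3.141, -0.0, 1.244]
force: [-0.0, 0.6, 1.1]
finger_gap: 0.0514
gripper_force: 0.0
t: 24.67
ee_pos: [0.4663, -0.1028, 0.3292]
tcp_rot: [3.141, -0.0, 1.241]
force: [-0.5, -0.0, 0.6]
finger_gap: 0.0513
gripper_force: 0.0
t: 25.5
ee_pos: [0.4709, -0.1712, 0.3287]
tcp_rot: [3.142, -0.0, 1.241]
force: [0.8, 0.0, -0.1]
finger_gap: 0.051
gripper_force: 0.0
now [ 0.4709 -0.1712  0.3287] yaw 71.08 | shift units x -3.10 y 0.06 z 0.55 turn 0.02 t 25.50 gap 0.0510 F [ 0.8  0.  -0.1]
```

View pics/w9.png

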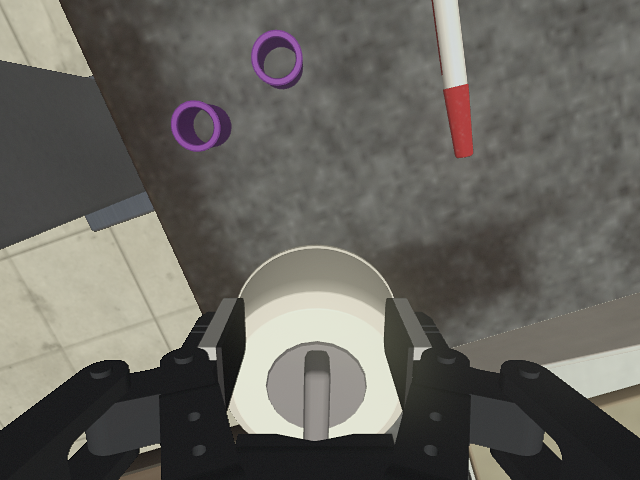

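Bar lies along the tool's x at column 316, near end (316,351). The grey disc centre is (316,387). Lip's far edge is (316,246).

Run:
```python
from h import *
w=camera_model('wrist'); w['world_to_cam']=np.load('w9.npy'); print(w['cx'],w['cy'])
d=unproj(w,316,387,.084); e=unproj(w,316,351,.111); e2=unproj(w,316.5,430,.111);u=(e-e2)/np.linalg.norm(e-e2); l=unproj(w,316,246,0.004)
print('disc',d,'bar c',e-.026*u,'lip c',l-.0635*u,'ang',np.degrees(np.arctan2(u[1],u[0])))
c=((e-.026*u)+d)/2; print(c); go(c[0],c[1],.105)
```

```text
314.410858393766 242.4254510261889
disc [ 0.44531413 -0.24709793] bar c [ 0.44987465 -0.23388006] lip c [ 0.44593398 -0.24735093] ang 71.45620872792932
[ 0.44759439 -0.240489  ]
now [ 0.4709 -0.1713  0.3287] yaw 71.06 | shift units x -2.92 y 0.02 z 2.75 turn 0.00 t 25.55 gap 0.0511 F [ 0.2 -0.3 -0.4]
```

```bash
python3 -m pendant '[-0.8,0,0,0,-0.8,0,0,0,-0.8,0,0,0,-0.8,0.02,0,0,0,0,0.6,0,0,0,0.7,0,0,0,0.7,0,0,0,0.5,0,0,0,0.2,0,0,0,0,0]' 0.6
python3 -m pendant '[0,0,0,0,0,0,0,0,0,0,0,0,0,0,0,0,0,0,0,0,0,0,0,0,0,0,0,0,0,0,0,0,0,0,0,0,0,0,0,0]' 0 60
python3 -m pendant '[0,0,-0.2,0,0,0,-0.6,0,0,0,-0.8,0,0,0,-0.8,0,0,0,-0.6,0,0,0,-0.3,0,0,0,0,0,0,0,0,0,0,0,0,0,0,0,0,0]'
python3 - <<'E'
from h import *
go(.4585,.2022,.20,90)
w=camera_model('scene'); im=np.ascontiguousarray(grab_frame('scene')[:,:,::-1]); cv2.imwrite('pics/s1.png',im)
E
```

```text
t: 26.38
ee_pos: [0.4449, -0.2471, 0.2596]
tcp_rot: [-3.139, -0.001, 1.24]
force: [-0.7, -0.4, 0.2]
finger_gap: 0.0514
gripper_force: 0.0
t: 27.22
ee_pos: [0.4458, -0.2479, 0.2626]
tcp_rot: [3.139, 0.001, 1.239]
force: [0.3, 0.4, 6.1]
finger_gap: 0.0126
gripper_force: 59.5
t: 28.05
ee_pos: [0.4449, -0.2473, 0.3419]
tcp_rot: [-3.139, -0.001, 1.239]
force: [-0.3, -0.5, -1.3]
finger_gap: 0.0126
gripper_force: 58.6
now [ 0.4449 -0.2473  0.3419] yaw 71.01 | shift units x 17.98 y 0.54 z -0.53 turn -3.80 t 28.05 gap 0.0126 F [-0.3 -0.5 -1.3]
```

```bash
python3 -m pendant '[0,0,0,-0.5,0,0,0,-0.8,0,0,0,-1,0,0,0,-1,0.4,0,0,-0.5,0.8,0.03,0,0,0.9,0.03,0,0,0.9,0.03,0,0,0.9,0.03,0,0,0.9,0.03,0,0]'
python3 -m pendant '[0.9,0.03,0,0,0.9,0.03,0,0,0.9,0.03,0,0,0.9,0.03,0,0,0.9,0.03,0,0,0.9,0.03,0,0,0.9,0.03,0,0,0.9,0.03,0,0,0.9,0.03,0,0,0.9,0.03,0,0]'
python3 -m pendant '[0.9,0.03,0,0,0.9,0.03,0,0,0.9,0.03,0,0,0.7,0.03,0,0,0.5,0,0,0,0.3,0,0,0,0,0,0,0,0,0,0,0,0,0,0,0,0,0,0,0]'
python3 - <<'E'
from h import *
go(.4585,.2022,.1262,90)
im=np.ascontiguousarray(grab_frame('scene')[:,:,::-1]); cv2.imwrite('pics/s2.png',cv2.resize(im[200:420,130:400],None,fx=2.2,fy=2.2))
E
```

```text
t: 28.93
ee_pos: [0.4492, -0.1266, 0.3428]
tcp_rot: [-3.14, -0.001, 1.571]
force: [0.0, -0.1, -1.6]
finger_gap: 0.0126
gripper_force: 58.5
t: 29.77
ee_pos: [0.4566, 0.0985, 0.3429]
tcp_rot: [-3.14, 0.0, 1.571]
force: [0.2, -1.0, -1.4]
finger_gap: 0.0126
gripper_force: 58.5
t: 30.6
ee_pos: [0.46, 0.2017, 0.3437]
tcp_rot: [-3.142, 0.0, 1.57]
force: [-0.7, -0.3, -1.5]
finger_gap: 0.0126
gripper_force: 58.5
now [0.46   0.2017 0.3437] yaw 89.94 | shift units x 0.02 y -0.06 z 2.50 turn -0.01 t 30.60 gap 0.0126 F [-0.7 -0.3 -1.5]
```

View pics/s2.png

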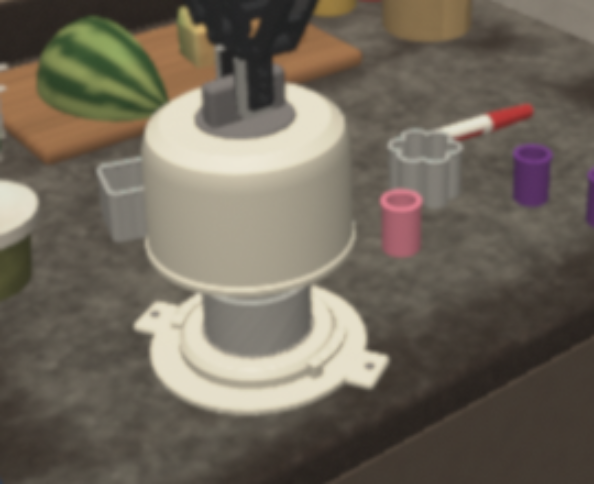

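Hood hangs level and over the nested cutters, its lip at about z 0.08. Now lower.

```bash
python3 -m pendant '[0.02,-0.06,0.2,0,0,0,0.3,0,0,0,0.35,0,0,0,0.35,0,0,0,0.35,0,0,0,0.3,0,0,0,0.2,0,0,0,0.15,0,0,0,0.1,0,0,0,0,0]'
python3 -m pendant '[0,0,0.15,0,0,0,0.15,0,0,0,0.12,0,0,0,0.1,0,0,0,0.07,0,0,0,0.05,0,0,0,0.02,0,0,0,0,0,0,0,0,0,0,0,0,0]'
```

```text
t: 31.48
ee_pos: [0.4583, 0.2029, 0.2857]
tcp_rot: [-3.141, 0.0, 1.571]
force: [0.1, 0.9, -1.0]
finger_gap: 0.0128
gripper_force: 58.5
t: 32.32
ee_pos: [0.4585, 0.2029, 0.2699]
tcp_rot: [3.141, -0.0, 1.571]
force: [0.7, -0.1, -1.4]
finger_gap: 0.0132
gripper_force: 58.5
```

```bash
python3 -m pendant '[0,0,0.05,0,0,0,0.03,0,0,0,0,0,0,0,0,0,0,0,0,0,0,0,0,0,0,0,0,0,0,0,0,0,0,0,0,0,0,0,0,0]'
```

```text
t: 33.15
ee_pos: [0.4586, 0.203, 0.2686]
tcp_rot: [3.141, -0.0, 1.571]
force: [-3.3, -0.2, 6.5]
finger_gap: 0.0129
gripper_force: 59.4
```

Seated (TCP 0.2686, contact force). Turn clockwise.

```bash
python3 -m pendant '[0,0,-0.03,0.5,0,0,0,0.8,0,0,0,1,0,0,0,1,0,0,0,1,0,0,0,1,0,0,0,1,0,0,0,1,0,0,0,1,0,0,0,0.7]'
python3 -c "
from h import *
o=get_obs();go(.4585,.2022,.1136,29.75);print(o['torque'])"
python3 -m pendant '[0,0,0,0.6,0,0,0,0.5,0,0,0,0.5,0,0,0,0.4,0,0,0,0.4,0,0,0,0.2,0,0,0,0.2,0,0,0,0,0,0,0,0,0,0,0,0]'
python3 -c "
from h import *
o=get_obs();go(.4585,.2022,.1136,29.75);print(o['torque'])"
```

```text
t: 33.98
ee_pos: [0.4587, 0.2029, 0.2686]
tcp_rot: [3.141, -0.001, 0.782]
force: [-1.0, 0.7, 0.4]
finger_gap: 0.0126
gripper_force: 58.8
now [0.4587 0.2029 0.2686] yaw 44.8 | shift units x -0.02 y 0.02 z 0.00 turn 3.01 t 33.98 gap 0.0126 F [-1.   0.7  0.4]
[-0.13699501  0.01990943  0.02159916]
t: 34.82
ee_pos: [0.4586, 0.2029, 0.2686]
tcp_rot: [3.141, -0.001, 0.541]
force: [0.5, 0.4, 1.0]
finger_gap: 0.0127
gripper_force: 58.9
now [0.4586 0.2029 0.2686] yaw 31.02 | shift units x -0.02 y 0.02 z -0.00 turn 0.25 t 34.82 gap 0.0127 F [0.5 0.4 1. ]
[-0.18029808 -0.17289271  0.0526785 ]
```

```bash
python3 -m pendant '[0,0,0,0.15,0,0,0,0.1,0,0,0,0.1,0,0,0,0.1,0,0,0,0.1,0,0,0,0,0,0,0,0,0,0,0,0,0,0,0,0,0,0,0,0]'
python3 -c "
from h import *
o=get_obs();go(.4585,.2022,.1136,29.75);print(o['torque'])"
python3 -m pendant '[0,0,0,0.15,0,0,0,0.15,0,0,0,0.1,0,0,0,0.1,0,0,0,0,0,0,0,0,0,0,0,0,0,0,0,0,0,0,0,0,0,0,0,0]'
python3 -c "
from h import *
o=get_obs();go(.4585,.2022,.1136,29.75);print(o['torque'])"
```

```text
t: 35.65
ee_pos: [0.4585, 0.2027, 0.2686]
tcp_rot: [3.141, 0.0, 0.493]
force: [1.0, -2.8, 2.4]
finger_gap: 0.0129
gripper_force: 59.2
now [0.4585 0.2027 0.2686] yaw 28.26 | shift units x -0.01 y 0.02 z 0.00 turn -0.30 t 35.65 gap 0.0129 F [ 1.  -2.8  2.4]
[-0.66307053 -0.12646273  0.13398934]
t: 36.48
ee_pos: [0.4586, 0.2024, 0.2687]
tcp_rot: [3.139, 0.001, 0.451]
force: [-0.6, -7.4, 4.7]
finger_gap: 0.0128
gripper_force: 60.1
now [0.4586 0.2024 0.2687] yaw 25.86 | shift units x -0.01 y 0.01 z 0.01 turn -0.78 t 36.48 gap 0.0128 F [-0.6 -7.4  4.7]
[-1.20839407 -0.10042283  0.93130758]
```

Torque rises at the end stop (0.93 N·m), so the hood is at its end stop. Open, rise and look.

```bash
python3 -m pendant '[0,0,0,-0.1,0,0,0,0,0,0,0,0,0,0,0,0,0,0,0,0,0,0,0,0,0,0,0,0,0,0,0,0,0,0,0,0,0,0,0,0]' 0.6
python3 -m pendant '[0,0,-0.3,0,0,0,-0.6,0,0,0,-1,0,0,0,-1,0,0,0,-1,0,0,0,-1,0,0,0,0,0,0,0,0,0,0,0,0,0,0,0,0,0]'
python3 - <<'E'
from h import *
w=camera_model('wrist'); im=np.ascontiguousarray(grab_frame('wrist')[:,:,::-1]); s=np.ascontiguousarray(grab_frame('scene')[:,:,::-1])
np.save('w10.npy',w['world_to_cam']); ang=np.radians(29.75); u=np.array([np.cos(ang),np.sin(ang)]); c=np.array([.4586,.2024])
for z,a,b in ((.111,-.026,.026),):
    q=np.round(proj(w,[[*(c+a*u),z],[*(c+b*u),z]])).astype(int); cv2.line(im,tuple(map(int,q[0])),tuple(map(int,q[1])),(0,0,255),1)
cv2.imwrite('pics/fin.png',np.vstack([cv2.resize(im[:,:],(640,480))[:,:],])[:480,:])
out=np.zeros((480,800,3),np.uint8); out[:,:500]=im[:,70:570]; out[:330,500:]=cv2.resize(s[230:395,150:300],(300,330)); cv2.imwrite('pics/fin.png',out); go(.4586,.2024,.2)
E
```

```text
t: 37.32
ee_pos: [0.4584, 0.2029, 0.2685]
tcp_rot: [-3.142, 0.0, 0.458]
force: [-0.5, -0.0, 0.3]
finger_gap: 0.0509
gripper_force: 0.0
t: 38.15
ee_pos: [0.458, 0.2028, 0.3895]
tcp_rot: [-3.141, 0.003, 0.458]
force: [0.2, -0.9, -1.2]
finger_gap: 0.0514
gripper_force: 0.0
now [0.4581 0.2028 0.3893] yaw 26.26 | shift units x 0.01 y 0.02 z 1.37 turn 0.00 t 38.25 gap 0.0516 F [ 0.3 -1.   0.3]
```

View pics/fin.png

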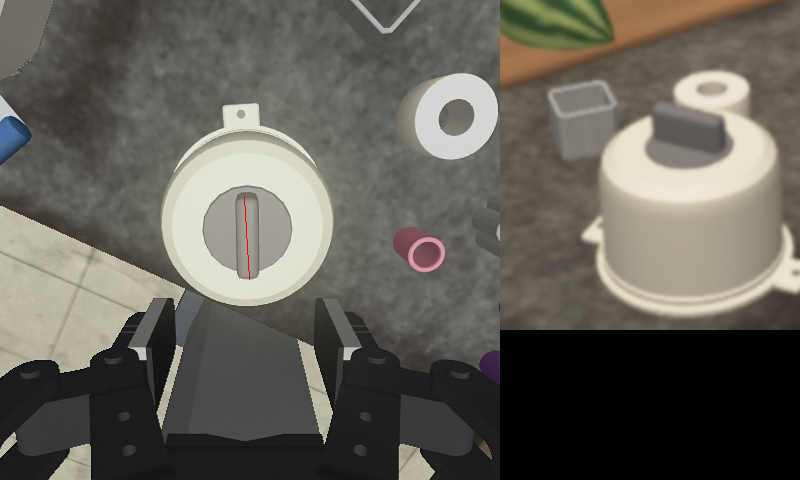

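The bar (246–249, 195–278) lies on the ear line (red), the lip sits flat on the foot disc, and the gripper is clear.

```bash
python3 -c "
from cell import *
print(sign_off())"
```

```text
the job is handed in; nothing more can be done
None
```

The three round cutters stand one inside the other on the base, placed smallest first. The hood is down over them and turned clockwise to its end stop, the gripper has let go, and I handed the job in at about 38 s.

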